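Roll the strips of an infill panel home with a seam roller

ROBOT

A 6-joint arm with a two-finger parallel gripper is mounted at the origin on a cart in front of the work surface, level with it; the furniture and walls round the work are solid. World frame = base frame: x ahead of the robot, y to its left, z up, the work surface at z = 0. Lengths are in mm, angles in degrees, forces in N, time in s.
With the tool pointing down it reaches from about 300 to 850 mm from the base axis. Payload 4.2 kg.
Tool frame: the origin (TCP) lies at the very end of the fingers, on their centre line; the grasp point (between the pads) lies 19 mm behind it (env.grasp_offset is the distance from the TCP to the grasp point, in mm); z points along the fingers, y is the line along which they close (so a half turn about z gives the same grasp; the last joint's range is limited). The gripper opens to 91 mm and grips with 3 to 60 N. Pads are 32 mm wide; open, the fingers measure 118 mm over their backs; the gripper's body (76 mm by 178 mm) begins 60 mm behind the grasp point.
Start: joints at [75.401, 18.312, 89.639, -0, 72.044, -1.146], TCP at [133.774, 559.239, 213.976] pointing down, gripper open.
Joint ranges: [-177.97, 177.97], [-48.28, 115.42], [12.27, 149.76], [-77.06, 257.06], [2.81, 150.46], [-146.56, 146.56]. Speed limits (degrees/s): [147.25, 147.25, 180, 180, 180, 180].

INTERFACE

Orientations are given as [roll, pitch, yaw] about the fixed x, y, z axes, in that order (R = Rz(yaw) Ry(pitch) Rx(roll)).
In Python, from workcell import env gives the robot as it stands. The module is installed in compiled form; this text tells all that it offers.
- The arm moves only by the tool send_rows, never from a script. Its argument "motion" is a list of rows, each an object of numbers: "tx", "ty", "tz": the shift along the tool's x, y, z in units of 500 mm (1.0 is 500 mm); "rx", "ry", "rz": the turn, a rotation vector about the tool's x, y, z in units of 30 degrees (1.0 is 30 degrees); "gripper": the closure, from -1 (fully open) to 1 (shut). In form: [{"tx": .., "ty": .., "tz": .., "rx": .., "ry": .., "rz": .., "gripper": ..}, ...]. A call has 1 to 12 rows; each row shifts and turns the commanded pose from where the row before left it, along the tool's axes as they then stand; what a row does not reach is not made up. A row lasts 1/8 s, in which the tool goes at most 62.5 mm and 10.7 degrees, less where a joint would pass 70% of its speed; a pose out of reach is approached as far as the arm can. A call with a number of a shift or a turn outside -1 to 1 is refused whole. A call with a gripper value outside its range is refused whole. The fingers move at their own pace and stop on an object; "grip_force" is the grip in N (left out, the last holds). Time passes only in rows, so rows that do not move let the fingers close. It gives the time, the measured TCP pose, the force, the opening and the grip force at its end, in the units of the state.
- env.state(): the state, without advancing time (a new reading comes with each control period).
- env.grab_frame(name): name is "scene" or "top" or "wrist"; returns a dict with "frame" (400x640x3 uint8, red, green, blue), "vertical_fov" (degrees; the focal length in pixels is half the picture's height over the tangent of half this angle, whatever the lens; pixels are square), "cx", "cy" (the principal point, pixels), "k1" (the pictures are not rectified: a ray, as slopes to the right and down, at radius r is drawn at 1 + k1 r^2 times it, then the intrinsics apply), "rvec" (rotation vector, rad) and "tvec" (3), from world to camera coordinates, as OpenCV has them; the wrist camera has in their place "T_tool_cam" (4x4, takes a point from camera to tool coordinates, whose origin is the TCP and whose axes are the flange's). Camera axes: x right, y down, z forward; pixel columns grow to the right and rows downward; lengths in mm; the calibration is good to about 2 mm. A picture is of the moment at which its call begins: read the wrist's pose just before it. There is no depth.
- env.job_done(): hands the job in; it is judged then, once.
The state is a dict: "time_s": time; "qpos": joint angles; "qvel": joint speeds; "effort": joint torques, N m; "ee_pos": TCP position; "ee_rot": TCP orientation; "force": force on the tool from outside, world axes, zero at the start; "torque": the same for the moment, N m; "gripper_width": finger opening in mm; "gripper_force": force on a finger pad.
Only numpy, scipy, OpenCV 4.12 (cv2) and the standard library are available. Lean on these libraries where they do the work, as an engineer would, in place of code of your own. Each camera call takes 0.05 s, during which the arm holds its last target. There are 200 camera calls.

TASK

Take the orange-handled seam roller from its rest and roll it along the infill panel, from the red end to the other, pressing steadily with about 15 N (never 35 N or more), until all six strips are pushed fully home, flush with the frame. Push with the wheel only, not with the fingers; then put the roller back upright in its rest and let go. Leave the other things on the desk alone.

Things in the scene. Friction and masses are not known exactly. Their poses are not given: they have to be found in the camera images.
- panel_base: infill panel, fixed to the desk: dark steel base 200 x 100 x 6 mm, over it on a jack an aluminium frame 192 x 82 mm with six wood-decor strips side by side. Origin: centre of the underside; z up; x runs from the red-painted end rim (at -x) along the panel, y along the strips. Strips 1 to 6 have their middles at x = -60, -36, -12, 12, 36, 60 mm, y = 0; each is 23 mm (x) by 64 mm (y).
- strip_1_top (a point): middle of the top of strip 1 (beside the red end) before pushing, if the frame stood level at mid height: 40 mm above the desk; flush is 36 mm. Axes as the panel's. The frame is clamped on a jack up to 7 mm higher or lower and out of level along the panel by up to 0.06 rad (a further 4 mm at strips 1 and 6); no pose here shows this: it must be felt. Frame and strips are hard, not springy.
- strip_6_top (a point): middle of the top of strip 6 (the far end) before pushing, if the frame stood level at mid height: 40 mm above the desk. The true heights run straight from strip 1 to strip 6. Plain rims 23 mm wide, flush with the strips when home, lie beyond strips 1 and 6. Rolling against the edge of a proud strip adds to the load on the wheel: go slowly.
- roller_handle (a point): middle (half-way up) of the seam roller's orange block handle, upright in its rest at the start. Handle 24 mm along the roller's x, 36 mm along its y, 56 mm tall. Right below it is a steel yoke with a flat top 64 (x) x 56 (y) mm, 28 mm under this point, on which fingertips may bear down beside the handle. Mass about 0.33 kg. z points up the handle.
- roller_wheel_foot (a point): lowest point of the roller's rubber wheel, 74 mm straight below the handle's middle; axes as the handle. The wheel is 36 mm in diameter and 42 mm wide and turns freely about the roller's y axis, so it rolls along the roller's x.
- rest: black cradle fixed to the desk, foot 90 (x) x 96 (y) mm; origin: centre of the underside. Two walls, 44 mm high and 47 mm apart inside along x, carry the yoke, the wheel hanging between them; low end walls 24 mm high, 66 mm apart inside along y (the yoke's cheeks are 54 mm over all). Parked, the roller's axes are the rest's (or half a turn round) and its handle's middle is 80 mm above the desk over this origin.
- strip_1 (a joint): how far strip 1 of the panel has been pushed in, m: 0 = standing 4 mm proud, 0.004 = fully home, flush with the rim. It moves only when pushed with more than about 5 N (two at once 10 N; a little more when pushed fast), never springs back, and stops hard when home. The strip beside the red end.
- strip_2 (a joint): how far strip 2 of the panel has been pushed in, m: 0 = standing 4 mm proud, 0.004 = fully home, flush with the rim. It moves only when pushed with more than about 5 N (two at once 10 N; a little more when pushed fast), never springs back, and stops hard when home.
- strip_3 (a joint): how far strip 3 of the panel has been pushed in, m: 0 = standing 4 mm proud, 0.004 = fully home, flush with the rim. It moves only when pushed with more than about 5 N (two at once 10 N; a little more when pushed fast), never springs back, and stops hard when home.
- strip_4 (a joint): how far strip 4 of the panel has been pushed in, m: 0 = standing 4 mm proud, 0.004 = fully home, flush with the rim. It moves only when pushed with more than about 5 N (two at once 10 N; a little more when pushed fast), never springs back, and stops hard when home.
- strip_5 (a joint): how far strip 5 of the panel has been pushed in, m: 0 = standing 4 mm proud, 0.004 = fully home, flush with the rim. It moves only when pushed with more than about 5 N (two at once 10 N; a little more when pushed fast), never springs back, and stops hard when home.
- strip_6 (a joint): how far strip 6 of the panel has been pushed in, m: 0 = standing 4 mm proud, 0.004 = fully home, flush with the rim. It moves only when pushed with more than about 5 N (two at once 10 N; a little more when pushed fast), never springs back, and stops hard when home. The last strip, at the far end.
- roller_wheel (a joint): turn of the roller's wheel about its axle, rad, 0 at the start; one roll along the panel (120 mm) turns it some 6.7 rad, either way round
- screw_box: bystander: brown box of screws 56 x 85 x 42 mm, lying on the desk, to be left alone; origin at its underside's centre
- coupling: bystander: white conduit sleeve 50 mm long, 24 mm thick, lying on the desk, to be left alone; origin at its underside's centre
- offcut: bystander: white conduit offcut 85 mm long, 20 mm thick, lying on the desk, to be left alone; origin at its underside's centre
Mind the look-alikes: they are no part of the job. Leave any blue or purple look-alike of the part that bears roller_handle alone. Leave any yellow look-alike of the panel_base alone.

How it is judged (in metres and radians):
On the way, in this order (a step that is already met when the one before it is completed fails the run):
1. the roller has been lifted out of its rest (height (world z) of roller_handle above 0.115 m), for 0.1 s.
2. strip 1, beside the red end, is pushed home with the roller, while strips 5 and 6 still stand proud (value of joint strip_1 above 0.003 m and value of joint each of strip_5, strip_6 below 0.002 m), for 0.05 s.
3. strip 6 is pushed home, the wheel having rolled along the panel (more than 4 rad) (value of joint strip_6 above 0.003 m and (value of joint roller_wheel above 4 rad or value of joint roller_wheel below -4 rad)), for 0.05 s.
At the end, for the whole second after the job is handed in: All six strips are pushed in by more than 3 mm of their 4 mm; the roller stands at rest in its rest, upright within 0.1 rad, its handle within 12 mm of over the rest's centre, in line with it within 0.2 rad and 74 to 86 mm above the desk, and is let go (value of joint each of strip_1, strip_2, strip_3, strip_4, strip_5, strip_6 above 0.003 m and horizontal distance between roller_handle and rest below 0.012 m and height (world z) of roller_handle between 0.074 and 0.086 m and angle between roller_handle's own z axis and vertical below 0.1 rad and angle between the x axis of roller_handle and the x axis of rest, either way round below 0.2 rad and linear speed of seam_roller below 0.02 m/s and contact force between the fingers and seam_roller below 0.2 N); the robot touches nothing.
It fails at once if the roller presses on the panel with 35 N or more (contact force between seam_roller and panel_base above 35 N).
It fails at once if the fingers push on the panel (contact force between the fingers and panel_base above 2 N).
It fails at once if another loose thing on the desk (screw box, sleeve, offcut) is shifted by more than 20 mm (distance of any of screw_box, coupling, offcut from where it was at the start of the episode above 0.02 m).
It also fails if it takes over 64 s, if anything falls off the work surface, if the arm or the gripper's body presses on something with over 40 N, if the wrist force passes 120 N, or if a joint passes its speed limit or range.

## Working session

There is one attempt and no reset: what is moved stays moved. The work goes in short steps, Python scripts to look and compute and a tool call to move; the robot and the scene stay as the last step left them, time stands still between calls to the robot, and variables do not carry over. Pictures are saved under pics/ and viewed, at most 10 in all, crops included, and the job is handed in when it is done.

Besides the shell and the picture viewer there is one more tool, called after "Request:" by a JSON object that holds its "name" and its "arguments", one argument or row to a line. send_rows: Moves the arm, as the interface text tells. Shifts and turns lie within -1 to 1; 1 stands for 500 mm of shift or 30 degrees of turn. Its arguments: {"type":"object","properties":{"motion":{"type":"array"},"grip_force":{"type":"number"}},"required":["motion"]}

```bash
mkdir -p pics; cat > h.py <<'E'
import numpy as np, cv2
from workcell import env
from scipy.spatial.transform import Rotation as R
def grab(name):
    s=env.state(); f=env.grab_frame(name); H=f["frame"].shape[0]
    f["f"]=H/2/np.tan(np.radians(f["vertical_fov"])/2)
    if "rvec" in f:
        Rm=cv2.Rodrigues(np.array(f["rvec"],float))[0]; f["R"]=Rm.T; f["o"]=-Rm.T@np.array(f["tvec"],float).ravel()
    else:
        T=np.eye(4); T[:3,:3]=R.from_euler('xyz',s["ee_rot"],degrees=True).as_matrix(); T[:3,3]=s["ee_pos"]
        T=T@np.array(f["T_tool_cam"]); f["R"]=T[:3,:3]; f["o"]=T[:3,3]
    return f
def onplane(f,px,z):
    px=np.atleast_2d(np.array(px,float)); d=(px-[f["cx"],f["cy"]])/f["f"]
    u=d.copy()
    for _ in range(20): u=d/(1+f["k1"]*(u**2).sum(1,keepdims=True))
    r=np.c_[u,np.ones(len(u))]@f["R"].T
    return f["o"]+r*((z-f["o"][2])/r[:,2])[:,None]
def proj(f,P):
    c=(np.atleast_2d(P)-f["o"])@f["R"]; u=c[:,:2]/c[:,2:]
    return u*(1+f["k1"]*(u**2).sum(1,keepdims=True))*f["f"]+[f["cx"],f["cy"]]
E
python3 - <<'E'
from h import *
for n in("scene","top"):
    f=grab(n); cv2.imwrite(f"pics/{n}.png",f["frame"][:,:,::-1]); print(n,f["f"],f["k1"],f["o"].round(),f["R"].round(2).tolist())
print(env.state(), env.grasp_offset)
E
```

```text
scene 386.5784780087106 0.018523503191900267 [-155. -995.  858.] [[0.77, -0.38, 0.51], [-0.64, -0.49, 0.6], [0.02, -0.79, -0.62]]
top 367.2976134271811 -0.056281047969227914 [ 221. -234. 1518.] [[0.0, -0.98, 0.2], [-1.0, -0.0, -0.0], [0.0, -0.2, -0.98]]
{'time_s': 0.1, 'qpos': array([ 7.54011876e+01,  1.83495511e+01,  8.97000789e+01, -1.43348097e-03,
        7.20442550e+01, -1.14631870e+00]), 'qvel': array([-0.03682143, -0.05924241, -0.26265693,  0.00106984,  0.08380509,
       -0.14932698]), 'effort': array([-6.04795459e-04, -4.13335884e+01, -2.32512778e+01,  7.28119723e-02,
        4.22871939e-02, -7.72435146e-05]), 'ee_pos': array([133.66303529, 558.77820279, 213.18409717]), 'ee_rot': array([-1.79906106e+02, -5.15570578e-04,  1.66547949e+02]), 'force': array([-0.28849094,  0.27301658, -0.01420959]), 'torque': array([-0.00802514,  0.03919995,  0.01575296]), 'gripper_force': 0.0, 'gripper_width': 90.9289699854303} 18.8
```

View pics/scene.png

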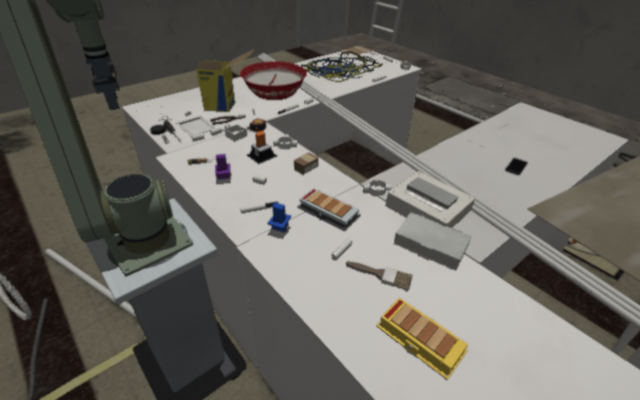

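View pics/top.png

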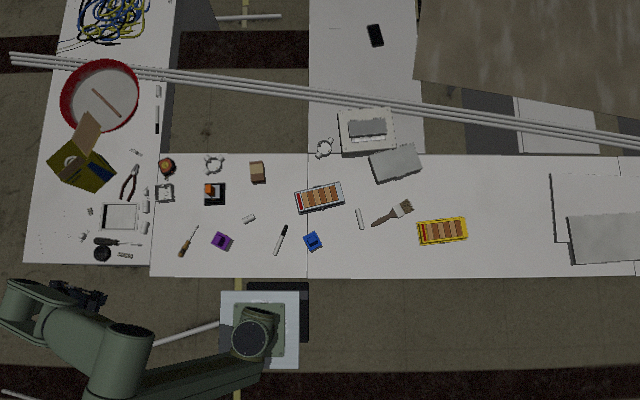

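The roller is the orange-handled tool in the black cradle at top (214,192), scene (261,143). The look-alikes are purple (222,241), blue (312,241) and an orange round thing (166,167). The panel is the silver-framed one at top (320,197), with its red end on the left; the yellow one at (442,231) is the look-alike. I'll confirm this in an enlarged crop and measure.

```bash
python3 - <<'E'
from h import *
f=grab("top"); im=f["frame"]; cv2.imwrite("pics/c1.png",cv2.resize(im[150:255,150:360,::-1],None,fx=3.8,fy=3.8,interpolation=cv2.INTER_CUBIC))
np.set_printoptions(suppress=True,precision=1)
hsv=cv2.cvtColor(im,cv2.COLOR_RGB2HSV)
def blob(f,hs,box,lo,hi):
    m=cv2.inRange(hs,lo,hi); k=np.zeros_like(m); x0,y0,x1,y1=box; k[y0:y1,x0:x1]=m[y0:y1,x0:x1]
    c=max(cv2.findContours(k,cv2.RETR_EXTERNAL,cv2.CHAIN_APPROX_NONE)[0],key=cv2.contourArea); return c
c=blob(f,hsv,(195,175,235,212),(3,150,120),(22,255,255)); r=cv2.minAreaRect(c); print("orange",r); print(onplane(f,cv2.boxPoints(r),108),onplane(f,r[0],108))
c=blob(f,hsv,(195,175,235,212),(0,0,0),(180,255,60)); r=cv2.minAreaRect(c); print("black",r,onplane(f,r[0],30))
c=blob(f,hsv,(285,170,355,220),(0,150,60),(4,255,255)); r=cv2.minAreaRect(c); print("red",r,onplane(f,r[0],36))
c=blob(f,hsv,(285,170,355,220),(5,60,60),(25,255,255)); r=cv2.minAreaRect(c); print("wood",r); print(onplane(f,cv2.boxPoints(r),38),onplane(f,r[0],38))
E
```

```text
orange ((207.0, 188.5), (7.0, 4.0), 90.0)
[[560.8 214.8 108. ]
 [560.9 198.8 108. ]
 [532.5 197.1 108. ]
 [532.4 213.  108. ]] [[546.6 205.9 108. ]]
black ((214.0, 194.0), (22.0, 20.0), 90.0) [[541.2 199.4  30. ]]
red ((299.35296630859375, 201.4117889404297), (15.522278785705566, 2.425356149673462), 75.96376037597656) [[ 509.7 -156.5   36. ]]
wood ((319.08740234375, 196.1846923828125), (15.646449089050293, 34.57289123535156), 77.19573211669922)
[[ 547.2 -160.9   38. ]
 [ 580.1 -300.1   38. ]
 [ 515.7 -314.    38. ]
 [ 483.4 -175.8   38. ]] [[ 531.4 -237.6   38. ]]
```

View pics/c1.png

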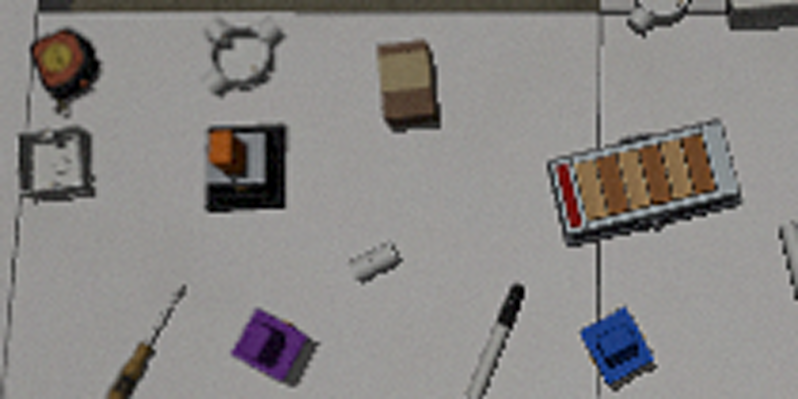

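The crop confirms both. The orange handle stands in the black cradle, elongated along world x, so the roller's x lies along world ±y. The panel has a silver frame, with the red rim at the left end. The panel's yaw is about -76.7°. I'll turn the tool to yaw 0 and go above the rest.

Request:
{"name": "send_rows", "arguments": {
  "motion": [
    {"rz": 0.35},
    {"rz": 0.35},
    {"rz": 0.35},
    {"rz": 0.35},
    {"rz": 0.35},
    {"rz": 0.35},
    {"rz": 0.35},
    {"rz": 0.35},
    {"rz": 0.35},
    {"rz": 0.35},
    {"rz": 0.35},
    {"rz": 0.35}
  ]
}}

```text
invalid input at $.motion[0]: expected keys tx, ty, tz, rx, ry, rz, gripper
```

Request:
{"name": "send_rows", "arguments": {
  "motion": [
    {"rz": 0.35},
    {"rz": 0.35},
    {"rz": 0.35},
    {"rz": 0.3},
    {"tx": 0.09, "ty": 0.08, "tz": -0.01},
    {"tx": 0.09, "ty": 0.08, "tz": -0.01},
    {"tx": 0.09, "ty": 0.08, "tz": -0.01},
    {"tx": 0.09, "ty": 0.08, "tz": -0.01},
    {"tx": 0.09, "ty": 0.08, "tz": -0.01},
    {"tx": 0.09, "ty": 0.08, "tz": -0.01},
    {"tx": 0.09, "ty": 0.08, "tz": -0.01},
    {"tx": 0.09, "ty": 0.08, "tz": -0.01}
  ]
}}

```text
invalid input at $.motion[0]: expected keys tx, ty, tz, rx, ry, rz, gripper
```

Request:
{"name": "send_rows", "arguments": {
  "motion": [
    {"tx": 0.08, "ty": 0.07},
    {},
    {}
  ]
}}

```text
invalid input at $.motion[0]: expected keys tx, ty, tz, rx, ry, rz, gripper
```

```bash
python3 - <<'E'
from h import *
f=grab("wrist"); cv2.imwrite("pics/w1.png",f["frame"][:,:,::-1]); np.savez("w1.npz",**{k:v for k,v in f.items()})
s=env.state(); print(s["time_s"],s["ee_pos"],s["ee_rot"],f["o"],f["f"],f["R"].round(2).tolist())
E
```

```text
0.2 [133.70770143 558.94702553 213.46721613] [-1.79942244e+02 -8.53824271e-04  1.66545994e+02] [ 51.96485884 578.7973435  384.11663362] 324.8080644929352 [[0.23, 0.93, 0.29], [0.97, -0.22, -0.07], [-0.0, 0.29, -0.96]]
```

View pics/w1.png

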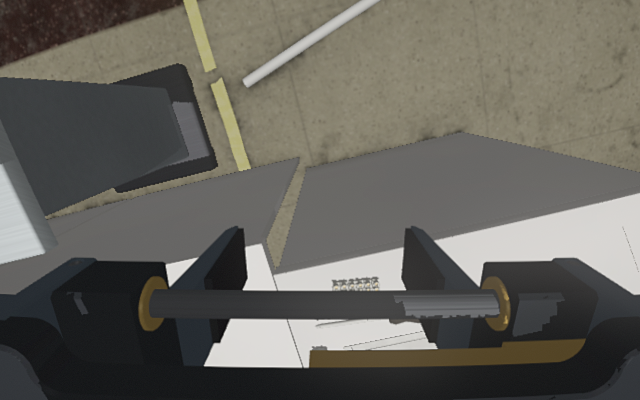

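All keys are required. The picture shows only the floor, the cart and the fingers (at about (225,290) and (425,290)). I'll resend the moves with every key.

Request:
{"name": "send_rows", "arguments": {
  "motion": [
    {"tx": 0, "ty": 0, "tz": 0, "rx": 0, "ry": 0, "rz": 0.35, "gripper": -1},
    {"tx": 0, "ty": 0, "tz": 0, "rx": 0, "ry": 0, "rz": 0.35, "gripper": -1},
    {"tx": 0, "ty": 0, "tz": 0, "rx": 0, "ry": 0, "rz": 0.35, "gripper": -1},
    {"tx": 0, "ty": 0, "tz": 0, "rx": 0, "ry": 0, "rz": 0.35, "gripper": -1},
    {"tx": 0, "ty": 0, "tz": 0, "rx": 0, "ry": 0, "rz": 0.35, "gripper": -1},
    {"tx": 0, "ty": 0, "tz": 0, "rx": 0, "ry": 0, "rz": 0.35, "gripper": -1},
    {"tx": 0, "ty": 0, "tz": 0, "rx": 0, "ry": 0, "rz": 0.35, "gripper": -1},
    {"tx": 0, "ty": 0, "tz": 0, "rx": 0, "ry": 0, "rz": 0.35, "gripper": -1},
    {"tx": 0, "ty": 0, "tz": 0, "rx": 0, "ry": 0, "rz": 0.35, "gripper": -1},
    {"tx": 0, "ty": 0, "tz": 0, "rx": 0, "ry": 0, "rz": 0.35, "gripper": -1},
    {"tx": 0, "ty": 0, "tz": 0, "rx": 0, "ry": 0, "rz": 0.35, "gripper": -1},
    {"tx": 0, "ty": 0, "tz": 0, "rx": 0, "ry": 0, "rz": 0.35, "gripper": -1}
  ]
}}

```text
time_s: 1.7
ee_pos: [133.7, 559.1, 213.7]
ee_rot: [180.0, 0.0, 40.2]
force: [-0.2, 0.3, -0.3]
gripper_width: 91.0
gripper_force: 0.0
```

Request:
{"name": "send_rows", "arguments": {
  "motion": [
    {"tx": 0, "ty": 0, "tz": 0, "rx": 0, "ry": 0, "rz": 0.35, "gripper": -1},
    {"tx": 0, "ty": 0, "tz": 0, "rx": 0, "ry": 0, "rz": 0.35, "gripper": -1},
    {"tx": 0, "ty": 0, "tz": 0, "rx": 0, "ry": 0, "rz": 0.35, "gripper": -1},
    {"tx": 0, "ty": 0, "tz": 0, "rx": 0, "ry": 0, "rz": 0.3, "gripper": -1},
    {"tx": 0.09, "ty": 0.08, "tz": -0.01, "rx": 0, "ry": 0, "rz": 0, "gripper": -1},
    {"tx": 0.09, "ty": 0.08, "tz": -0.01, "rx": 0, "ry": 0, "rz": 0, "gripper": -1},
    {"tx": 0.09, "ty": 0.08, "tz": -0.01, "rx": 0, "ry": 0, "rz": 0, "gripper": -1},
    {"tx": 0.09, "ty": 0.08, "tz": -0.01, "rx": 0, "ry": 0, "rz": 0, "gripper": -1},
    {"tx": 0.09, "ty": 0.08, "tz": -0.01, "rx": 0, "ry": 0, "rz": 0, "gripper": -1},
    {"tx": 0.09, "ty": 0.08, "tz": -0.01, "rx": 0, "ry": 0, "rz": 0, "gripper": -1},
    {"tx": 0.09, "ty": 0.08, "tz": -0.01, "rx": 0, "ry": 0, "rz": 0, "gripper": -1},
    {"tx": 0.09, "ty": 0.08, "tz": -0.01, "rx": 0, "ry": 0, "rz": 0, "gripper": -1}
  ]
}}

```text
time_s: 3.2
ee_pos: [593.2, 251.3, 197.5]
ee_rot: [-176.9, 4.9, 6.6]
force: [1.1, 0.4, 0.2]
gripper_width: 90.9
gripper_force: 0.0
```

Request:
{"name": "send_rows", "arguments": {
  "motion": [
    {"tx": 0.08, "ty": 0.07, "tz": 0, "rx": 0, "ry": 0, "rz": 0, "gripper": -1},
    {"tx": 0, "ty": 0, "tz": 0, "rx": 0, "ry": 0, "rz": 0, "gripper": -1},
    {"tx": 0, "ty": 0, "tz": 0, "rx": 0, "ry": 0, "rz": 0, "gripper": -1}
  ]
}}

```text
time_s: 3.58
ee_pos: [634.7, 222.6, 191.9]
ee_rot: [-176.9, 5.0, 6.6]
force: [-0.6, 1.3, -0.2]
gripper_width: 91.3
gripper_force: 0.0
```

```bash
python3 - <<'E'
from h import *
f=grab("wrist"); cv2.imwrite("pics/w2.png",f["frame"][:,:,::-1]); np.savez("w2.npz",**{k:v for k,v in f.items()})
s=env.state(); print(s["time_s"],s["ee_pos"],s["ee_rot"],s["qpos"].round(1),f["o"],s["force"])
E
```

```text
3.625 [634.38844798 223.11262457 192.31063756] [-176.8534734     4.9756355     6.63539706] [16.4 30.3 73.7  4.  80.4 99.1] [733.22046949 224.76311706 354.44302404] [ 0.40801186  0.8811707  -0.3269978 ]
```

View pics/w2.png

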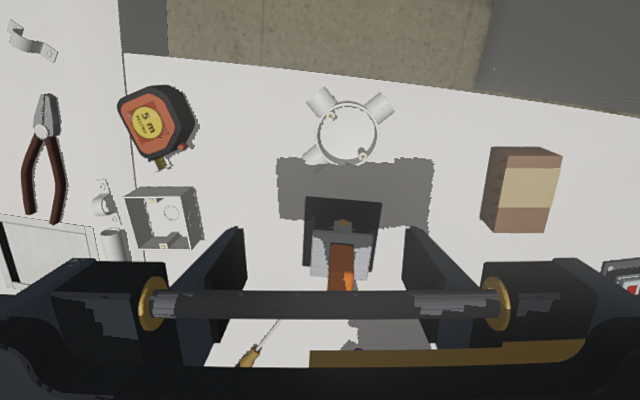

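The wrist view shows the black rest at (305-382, 198-280) with the orange handle at (341,268), and the sleeves and box well clear. The tool has ended slightly tilted. I'll measure the handle's face and the rest here and work out the correction.

```bash
python3 - <<'E'
from h import *
np.set_printoptions(suppress=True,precision=1)
f=dict(np.load("w2.npz")); im=f["frame"]; hs=cv2.cvtColor(im,cv2.COLOR_RGB2HSV)
m=cv2.inRange(hs,(3,150,90),(20,255,255)); m[:235]=0;m[292:]=0;m[:,:315]=0;m[:,370:]=0
for r in range(240,292,5):
    c=np.where(m[r])[0]
    if len(c): print(r,c.min(),c.max())
rows=np.where(m.any(1))[0]; r0=rows.min()
c=np.where(m[r0+2])[0]; print("base of +x face z=52:",onplane(f,[[c.min(),r0],[c.max()+1,r0]],52))
b=cv2.inRange(hs,(0,0,0),(180,255,62)); b[:190]=0;b[286:]=0;b[:,:292]=0;b[:,392:]=0
c=max(cv2.findContours(b,cv2.RETR_EXTERNAL,cv2.CHAIN_APPROX_NONE)[0],key=cv2.contourArea)
print("black",cv2.boundingRect(c), cv2.approxPolyDP(c,4,True).reshape(-1,2).tolist())
g=cv2.inRange(hs,(0,0,90),(180,60,255))
cv2.imwrite("pics/c2.png",cv2.resize(im[185:300,280:400,::-1],None,fx=5,fy=5,interpolation=cv2.INTER_CUBIC))
Rm=R.from_euler('xyz',env.state()["ee_rot"],degrees=True); print("corr deg tool",np.degrees((Rm.inv()*R.from_euler('xyz',[180,0,0],degrees=True)).as_rotvec()))
E
```

```text
270 352 352
275 343 353
280 329 352
285 329 352
290 346 351Traceback (most recent call last):
  File "<stdin>", line 9, in <module>
    return umr_minimum(a, axis, None, out, keepdims, initial, where)
ValueError: zero-size array to reduction operation minimum which has no identity
```

```bash
python3 - <<'E'
from h import *
np.set_printoptions(suppress=True,precision=1)
f=dict(np.load("w2.npz")); im=f["frame"]
cv2.imwrite("pics/c2.png",cv2.resize(im[185:300,280:400,::-1],None,fx=5,fy=5,interpolation=cv2.INTER_NEAREST))
Rm=R.from_euler('xyz',env.state()["ee_rot"],degrees=True); print("corr deg tool",np.degrees((Rm.inv()*R.from_euler('xyz',[180,0,0],degrees=True)).as_rotvec()))
E
```

```text
corr deg tool [-2.9  5.2  6.5]
```

View pics/c2.png

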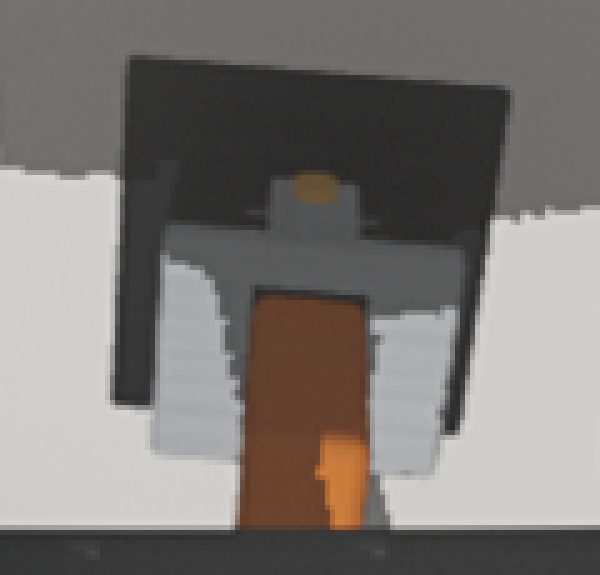

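The crop shows the yoke's top corners at full-image pixels (313,230), (373,234.4), (367,280) and (310,276). The handle's front base edge runs from (330.4,243) to (353.6,245).

```bash
python3 - <<'E'
from h import *
np.set_printoptions(suppress=True,precision=1)
f=dict(np.load("w2.npz"))
y=onplane(f,[[313,230],[373,234.4],[367,280],[310,276]],52); print(y,y.mean(0))
h=onplane(f,[[330.4,243],[353.6,245]],52); print(h, h.mean(0)); d=h[1]-h[0]; print(np.degrees(np.arctan2(d[0],-d[1])))
print("rest",onplane(f,[[306,196.4],[382,203.4]],24),onplane(f,[[306,196.4],[382,203.4]],6))
t=grab("top"); print("t",proj(t,[[544,202,108]]))
E
```

```text
[[576.3 236.   52. ]
 [579.8 173.4  52. ]
 [522.6 170.4  52. ]
 [518.6 233.8  52. ]] [549.3 203.4  52. ]
[[563.5 216.2  52. ]
 [564.5 191.5  52. ]] [564.  203.8  52. ]
2.407317364480074
rest [[601.7 248.7  24. ]
 [604.5 165.3  24. ]] [[594.6 250.    6. ]
 [597.5 162.    6. ]]
t [[207.9 189.1]]
```

Request:
{"name": "send_rows", "arguments": {
  "motion": [
    {"tx": 0, "ty": 0, "tz": 0, "rx": -0.097, "ry": 0.173, "rz": 0.12, "gripper": -1},
    {"tx": 0, "ty": 0, "tz": 0, "rx": 0, "ry": 0, "rz": 0, "gripper": -1},
    {"tx": -0.059, "ty": 0.01, "tz": 0, "rx": 0, "ry": 0, "rz": 0, "gripper": -1},
    {"tx": -0.059, "ty": 0.01, "tz": 0, "rx": 0, "ry": 0, "rz": 0, "gripper": -1},
    {"tx": -0.059, "ty": 0.01, "tz": 0, "rx": 0, "ry": 0, "rz": 0, "gripper": -1},
    {"tx": 0, "ty": 0, "tz": 0, "rx": 0, "ry": 0, "rz": 0, "gripper": -1},
    {"tx": 0, "ty": 0, "tz": 0, "rx": 0, "ry": 0, "rz": 0, "gripper": -1}
  ]
}}

```text
time_s: 4.55
ee_pos: [548.6, 203.6, 192.7]
ee_rot: [-179.9, -0.2, 2.9]
force: [-0.1, -0.1, -0.3]
gripper_width: 91.3
gripper_force: 0.0
```

```bash
python3 - <<'E'
from h import *
f=grab("wrist"); cv2.imwrite("pics/w3.png",f["frame"][:,:,::-1])
s=env.state(); print(s["time_s"],s["ee_pos"],s["ee_rot"],s["qpos"].round(1),s["force"])
print(proj(f,[[547,203.5,108],[564,203.5,52],[547,203.5,52]]))
E
```

```text
4.6 [548.73063494 203.53257241 192.41058385] [-179.90902863   -0.22884334    2.88060669] [ 19.2  19.9  90.4   0.   69.4 106.3] [0.28625385 0.26970383 0.33049371]
[[324.82522644 210.10604768]
 [325.72929421 175.72128825]
 [324.84193254 192.46221504]]
```

View pics/w3.png

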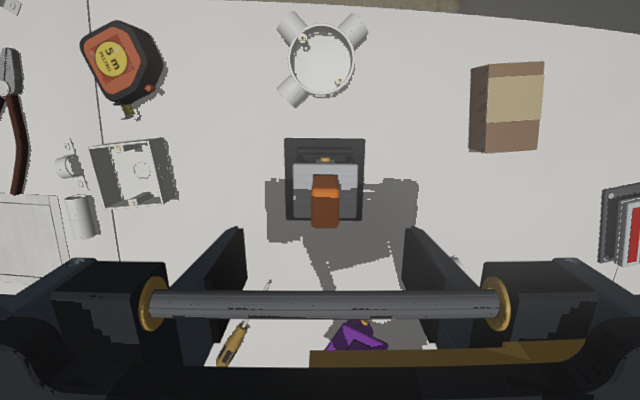

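It's aligned: the handle base front falls at (325,175) and its top at (324,210), both as predicted. I'll descend and grip.

Request:
{"name": "send_rows", "arguments": {
  "motion": [
    {"tx": -0.003, "ty": 0, "tz": 0.06, "rx": 0, "ry": 0, "rz": 0, "gripper": -1},
    {"tx": 0, "ty": 0, "tz": 0.06, "rx": 0, "ry": 0, "rz": 0, "gripper": -1},
    {"tx": 0, "ty": 0, "tz": 0.06, "rx": 0, "ry": 0, "rz": 0, "gripper": -1},
    {"tx": 0, "ty": 0, "tz": 0.05, "rx": 0, "ry": 0, "rz": 0, "gripper": -1},
    {"tx": 0, "ty": 0, "tz": 0.025, "rx": 0, "ry": 0, "rz": 0, "gripper": -1},
    {"tx": 0, "ty": 0, "tz": 0.016, "rx": 0, "ry": 0, "rz": 0, "gripper": -1},
    {"tx": 0, "ty": 0, "tz": 0.003, "rx": 0, "ry": 0, "rz": 0, "gripper": -1},
    {"tx": 0, "ty": 0, "tz": 0, "rx": 0, "ry": 0, "rz": 0, "gripper": -1}
  ]
}}

```text
time_s: 5.6
ee_pos: [547.1, 203.4, 55.8]
ee_rot: [-179.9, -0.2, 2.9]
force: [-0.7, 0.4, -1.4]
gripper_width: 91.4
gripper_force: 0.0
```

Request:
{"name": "send_rows", "arguments": {
  "motion": [
    {"tx": 0, "ty": 0, "tz": 0.004, "rx": 0, "ry": 0, "rz": 0, "gripper": -1},
    {"tx": 0, "ty": 0, "tz": 0.002, "rx": 0, "ry": 0, "rz": 0, "gripper": -1},
    {"tx": 0, "ty": 0, "tz": 0, "rx": 0, "ry": 0, "rz": 0, "gripper": -1}
  ]
}}

```text
time_s: 5.98
ee_pos: [546.5, 203.2, 52.2]
ee_rot: [-179.9, -0.2, 2.9]
force: [-0.4, -1.2, 0.7]
gripper_width: 91.0
gripper_force: 0.0
```

Request:
{"name": "send_rows", "arguments": {
  "grip_force": 55,
  "motion": [
    {"tx": 0, "ty": 0, "tz": 0, "rx": 0, "ry": 0, "rz": 0, "gripper": 1},
    {"tx": 0, "ty": 0, "tz": 0, "rx": 0, "ry": 0, "rz": 0, "gripper": 1},
    {"tx": 0, "ty": 0, "tz": 0, "rx": 0, "ry": 0, "rz": 0, "gripper": 1},
    {"tx": 0, "ty": 0, "tz": 0, "rx": 0, "ry": 0, "rz": 0, "gripper": 1},
    {"tx": 0, "ty": 0, "tz": 0, "rx": 0, "ry": 0, "rz": 0, "gripper": 1},
    {"tx": 0, "ty": 0, "tz": 0, "rx": 0, "ry": 0, "rz": 0, "gripper": 1},
    {"tx": 0, "ty": 0, "tz": 0, "rx": 0, "ry": 0, "rz": 0, "gripper": 1},
    {"tx": 0, "ty": 0, "tz": 0, "rx": 0, "ry": 0, "rz": 0, "gripper": 1}
  ]
}}

```text
time_s: 6.98
ee_pos: [546.6, 203.1, 52.3]
ee_rot: [-180.0, -0.2, 2.9]
force: [-0.6, -0.4, 3.6]
gripper_width: 23.7
gripper_force: 56.0
```

The handle is gripped: opening 23.7 mm, TCP at z 52.3, on the yoke. I'll lift, turn 10.4° and carry it above strip 1, while refining the panel from the scene view.

Request:
{"name": "send_rows", "arguments": {
  "motion": [
    {"tx": 0, "ty": 0, "tz": -0.03, "rx": 0, "ry": 0, "rz": 0, "gripper": 1},
    {"tx": 0, "ty": 0, "tz": -0.05, "rx": 0, "ry": 0, "rz": 0, "gripper": 1},
    {"tx": 0, "ty": 0, "tz": -0.06, "rx": 0, "ry": 0, "rz": 0, "gripper": 1},
    {"tx": 0, "ty": 0, "tz": -0.05, "rx": 0, "ry": 0, "rz": 0, "gripper": 1},
    {"tx": 0, "ty": 0, "tz": 0, "rx": 0, "ry": 0, "rz": 0, "gripper": 1},
    {"tx": 0, "ty": 0, "tz": 0, "rx": 0, "ry": 0, "rz": -0.175, "gripper": 1},
    {"tx": 0, "ty": 0, "tz": 0, "rx": 0, "ry": 0, "rz": -0.172, "gripper": 1},
    {"tx": 0, "ty": 0, "tz": 0, "rx": 0, "ry": 0, "rz": 0, "gripper": 1}
  ]
}}

```text
time_s: 7.98
ee_pos: [545.2, 202.8, 145.5]
ee_rot: [-180.0, 0.0, 13.2]
force: [-0.7, -0.5, -3.2]
gripper_width: 23.8
gripper_force: 56.0
```

Request:
{"name": "send_rows", "arguments": {
  "motion": [
    {"tx": -0.012, "ty": 0.037, "tz": 0, "rx": 0, "ry": 0, "rz": 0, "gripper": 1},
    {"tx": -0.023, "ty": 0.073, "tz": 0, "rx": 0, "ry": 0, "rz": 0, "gripper": 1},
    {"tx": -0.023, "ty": 0.073, "tz": 0, "rx": 0, "ry": 0, "rz": 0, "gripper": 1},
    {"tx": -0.023, "ty": 0.073, "tz": 0, "rx": 0, "ry": 0, "rz": 0, "gripper": 1},
    {"tx": -0.023, "ty": 0.073, "tz": 0, "rx": 0, "ry": 0, "rz": 0, "gripper": 1},
    {"tx": -0.023, "ty": 0.073, "tz": 0, "rx": 0, "ry": 0, "rz": 0, "gripper": 1},
    {"tx": -0.023, "ty": 0.073, "tz": 0, "rx": 0, "ry": 0, "rz": 0, "gripper": 1},
    {"tx": -0.023, "ty": 0.073, "tz": 0, "rx": 0, "ry": 0, "rz": 0, "gripper": 1},
    {"tx": -0.023, "ty": 0.073, "tz": 0, "rx": 0, "ry": 0, "rz": 0, "gripper": 1},
    {"tx": -0.023, "ty": 0.073, "tz": 0, "rx": 0, "ry": 0, "rz": 0, "gripper": 1},
    {"tx": -0.012, "ty": 0.037, "tz": 0, "rx": 0, "ry": 0, "rz": 0, "gripper": 1},
    {"tx": 0, "ty": 0, "tz": 0, "rx": 0, "ry": 0, "rz": 0, "gripper": 1}
  ]
}}

```text
time_s: 9.48
ee_pos: [517.0, -180.3, 146.3]
ee_rot: [-179.9, -0.1, 13.1]
force: [0.4, 1.0, -4.6]
gripper_width: 23.5
gripper_force: 56.1
```

Request:
{"name": "send_rows", "arguments": {
  "motion": [
    {"tx": 0, "ty": 0, "tz": 0, "rx": 0, "ry": 0, "rz": 0, "gripper": 1},
    {"tx": 0, "ty": 0, "tz": 0, "rx": 0, "ry": 0, "rz": 0, "gripper": 1}
  ]
}}

```text
time_s: 9.72
ee_pos: [517.7, -178.2, 146.6]
ee_rot: [-179.9, -0.2, 13.3]
force: [0.5, -0.6, -4.2]
gripper_width: 23.5
gripper_force: 56.1
```

```bash
python3 - <<'E'
from h import *
f=grab("wrist"); cv2.imwrite("pics/w4.png",f["frame"][:,:,::-1]); np.savez("w4.npz",**{k:v for k,v in f.items()})
s=env.state(); print(s["time_s"],s["ee_pos"],s["ee_rot"],s["qpos"].round(1),s["force"])
E
```

```text
9.775 [ 517.71222962 -178.20056143  146.5954387 ] [-1.79956525e+02 -1.71777092e-01  1.33351902e+01] [-20.3  18.8  99.3   0.1  61.8  56.3] [-0.49068817  0.36509002 -2.84197408]
```

View pics/w4.png

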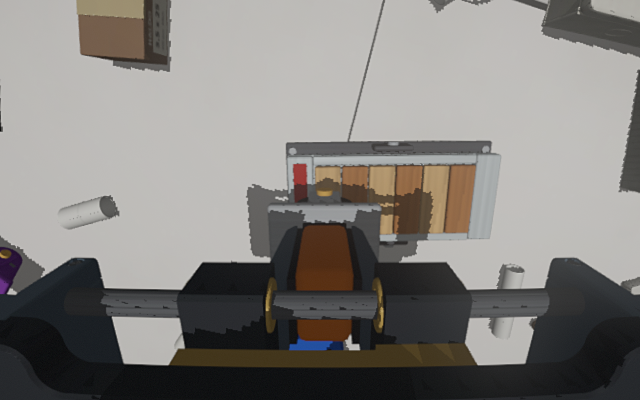

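The wrist view shows the panel square to the tool. The red rim is at (300,180), the strips span cols 314-474 and rows 166-236, and the roller hangs over strip 1 at (325,215).

```bash
python3 - <<'E'
from h import *
np.set_printoptions(suppress=True,precision=1)
f=dict(np.load("w4.npz")); im=f["frame"]; hs=cv2.cvtColor(im,cv2.COLOR_RGB2HSV)
m=cv2.inRange(hs,(8,70,60),(22,255,255)); m[:155]=0;m[250:]=0;m[:,:305]=0;m[:,490:]=0
for c in(380,420,460):
    r=np.where(m[:,c])[0]; P=onplane(f,[[c,r.min()],[c,r.max()+1]],39.); print(c,r.min(),r.max(),P,P.mean(0))
for r in(172,190,225):
    c=np.where(m[r])[0]; P=onplane(f,[[c.min(),r],[c.max()+1,r]],39.); d=P[1]-P[0]; print(r,c.min(),c.max(),P,np.linalg.norm(d),np.degrees(np.arctan2(d[1],d[0])),P.mean(0))
E
```

```text
380 165 233 [[ 559.9 -217.4   39. ]
 [ 497.9 -235.4   39. ]] [ 528.9 -226.4   39. ]
420 166 232 [[ 567.3 -251.7   39. ]
 [ 507.3 -271.5   39. ]] [ 537.3 -261.6   39. ]
460 165 232 [[ 576.4 -285.8   39. ]
 [ 515.9 -308.2   39. ]] [ 546.2 -297.    39. ]
172 315 474 [[ 540.8 -163.9   39. ]
 [ 573.7 -301.1   39. ]] 141.09638779525275 -76.52527895542079 [ 557.3 -232.5   39. ]
190 316 472 [[ 525.2 -168.4   39. ]
 [ 557.8 -305.3   39. ]] 140.69029925196563 -76.60185995504789 [ 541.5 -236.8   39. ]
225 310 468 [[ 491.6 -170.4   39. ]
 [ 525.4 -313.7   39. ]] 147.1934607721038 -76.7478066022241 [ 508.5 -242.1   39. ]
```

The panel centre is about (531.7,-238) with yaw -76.6°, and the top view agrees. The tool is at panel x -61, lateral 0. Now I'll descend and feel for strip 1.

Request:
{"name": "send_rows", "arguments": {
  "motion": [
    {"tx": 0, "ty": 0, "tz": 0.03, "rx": 0, "ry": 0, "rz": 0, "gripper": 1},
    {"tx": 0, "ty": 0, "tz": 0.035, "rx": 0, "ry": 0, "rz": 0, "gripper": 1},
    {"tx": 0, "ty": 0, "tz": 0.022, "rx": 0, "ry": 0, "rz": 0, "gripper": 1},
    {"tx": 0, "ty": 0, "tz": 0.009, "rx": 0, "ry": 0, "rz": 0, "gripper": 1},
    {"tx": 0, "ty": 0, "tz": 0.003, "rx": 0, "ry": 0, "rz": 0, "gripper": 1},
    {"tx": 0, "ty": 0, "tz": 0, "rx": 0, "ry": 0, "rz": 0, "gripper": 1},
    {"tx": 0, "ty": 0, "tz": 0, "rx": 0, "ry": 0, "rz": 0, "gripper": 1}
  ]
}}

```text
time_s: 10.65
ee_pos: [518.1, -179.3, 97.6]
ee_rot: [180.0, -0.2, 13.3]
force: [0.1, 0.2, -3.7]
gripper_width: 23.9
gripper_force: 56.1
```

Request:
{"name": "send_rows", "arguments": {
  "motion": [
    {"tx": 0, "ty": 0, "tz": 0.002, "rx": 0, "ry": 0, "rz": 0, "gripper": 1},
    {"tx": 0, "ty": 0, "tz": 0.003, "rx": 0, "ry": 0, "rz": 0, "gripper": 1},
    {"tx": 0, "ty": 0, "tz": 0.002, "rx": 0, "ry": 0, "rz": 0, "gripper": 1},
    {"tx": 0, "ty": 0, "tz": 0, "rx": 0, "ry": 0, "rz": 0, "gripper": 1}
  ]
}}

```text
time_s: 11.15
ee_pos: [517.7, -179.1, 93.5]
ee_rot: [-180.0, -0.2, 13.3]
force: [-0.1, 0.3, -4.0]
gripper_width: 23.5
gripper_force: 56.1
```

Request:
{"name": "send_rows", "arguments": {
  "motion": [
    {"tx": 0, "ty": 0, "tz": 0.002, "rx": 0, "ry": 0, "rz": 0, "gripper": 1},
    {"tx": 0, "ty": 0, "tz": 0.003, "rx": 0, "ry": 0, "rz": 0, "gripper": 1},
    {"tx": 0, "ty": 0, "tz": 0.002, "rx": 0, "ry": 0, "rz": 0, "gripper": 1},
    {"tx": 0, "ty": 0, "tz": 0, "rx": 0, "ry": 0, "rz": 0, "gripper": 1}
  ]
}}

```text
time_s: 11.65
ee_pos: [517.7, -179.1, 90.0]
ee_rot: [-180.0, -0.2, 13.3]
force: [-0.2, -0.8, -3.9]
gripper_width: 23.6
gripper_force: 56.1
```

Request:
{"name": "send_rows", "arguments": {
  "motion": [
    {"tx": 0, "ty": 0, "tz": 0.002, "rx": 0, "ry": 0, "rz": 0, "gripper": 1},
    {"tx": 0, "ty": 0, "tz": 0.003, "rx": 0, "ry": 0, "rz": 0, "gripper": 1},
    {"tx": 0, "ty": 0, "tz": 0.002, "rx": 0, "ry": 0, "rz": 0, "gripper": 1},
    {"tx": 0, "ty": 0, "tz": 0, "rx": 0, "ry": 0, "rz": 0, "gripper": 1}
  ]
}}

```text
time_s: 12.15
ee_pos: [517.8, -179.1, 86.5]
ee_rot: [-180.0, -0.2, 13.3]
force: [-0.3, 0.3, -3.7]
gripper_width: 23.7
gripper_force: 56.1
```

Request:
{"name": "send_rows", "arguments": {
  "motion": [
    {"tx": 0, "ty": 0, "tz": 0.002, "rx": 0, "ry": 0, "rz": 0, "gripper": 1},
    {"tx": 0, "ty": 0, "tz": 0.003, "rx": 0, "ry": 0, "rz": 0, "gripper": 1},
    {"tx": 0, "ty": 0, "tz": 0.002, "rx": 0, "ry": 0, "rz": 0, "gripper": 1},
    {"tx": 0, "ty": 0, "tz": 0, "rx": 0, "ry": 0, "rz": 0, "gripper": 1}
  ]
}}

```text
time_s: 12.65
ee_pos: [518.0, -179.3, 83.4]
ee_rot: [180.0, -0.2, 13.3]
force: [-1.2, -0.4, 1.2]
gripper_width: 23.7
gripper_force: 56.2
```

Contact: the force is 5 N above the -3.8 N baseline. I'll keep pushing in smaller steps.

Request:
{"name": "send_rows", "arguments": {
  "motion": [
    {"tx": 0, "ty": 0, "tz": 0.001, "rx": 0, "ry": 0, "rz": 0, "gripper": 1},
    {"tx": 0, "ty": 0, "tz": 0.001, "rx": 0, "ry": 0, "rz": 0, "gripper": 1},
    {"tx": 0, "ty": 0, "tz": 0, "rx": 0, "ry": 0, "rz": 0, "gripper": 1}
  ]
}}

```text
time_s: 13.02
ee_pos: [518.0, -179.2, 82.1]
ee_rot: [-180.0, -0.2, 13.3]
force: [-0.4, -0.7, 0.9]
gripper_width: 23.6
gripper_force: 56.2
```

Request:
{"name": "send_rows", "arguments": {
  "motion": [
    {"tx": 0, "ty": 0, "tz": 0.001, "rx": 0, "ry": 0, "rz": 0, "gripper": 1},
    {"tx": 0, "ty": 0, "tz": 0.001, "rx": 0, "ry": 0, "rz": 0, "gripper": 1},
    {"tx": 0, "ty": 0, "tz": 0, "rx": 0, "ry": 0, "rz": 0, "gripper": 1}
  ]
}}

```text
time_s: 13.4
ee_pos: [518.0, -179.1, 81.1]
ee_rot: [-180.0, -0.2, 13.3]
force: [-0.5, 0.5, 1.3]
gripper_width: 23.8
gripper_force: 56.2
```

Request:
{"name": "send_rows", "arguments": {
  "motion": [
    {"tx": 0, "ty": 0, "tz": 0.001, "rx": 0, "ry": 0, "rz": 0, "gripper": 1},
    {"tx": 0, "ty": 0, "tz": 0.001, "rx": 0, "ry": 0, "rz": 0, "gripper": 1},
    {"tx": 0, "ty": 0, "tz": 0, "rx": 0, "ry": 0, "rz": 0, "gripper": 1}
  ]
}}

```text
time_s: 13.78
ee_pos: [518.1, -179.2, 80.8]
ee_rot: [180.0, -0.2, 13.3]
force: [-1.6, -0.7, 5.9]
gripper_width: 24.2
gripper_force: 56.3
```

Request:
{"name": "send_rows", "arguments": {
  "motion": [
    {"tx": 0, "ty": 0, "tz": 0.001, "rx": 0, "ry": 0, "rz": 0, "gripper": 1},
    {"tx": 0, "ty": 0, "tz": 0, "rx": 0, "ry": 0, "rz": 0, "gripper": 1},
    {"tx": 0, "ty": 0, "tz": 0, "rx": 0, "ry": 0, "rz": 0, "gripper": 1}
  ]
}}

```text
time_s: 14.15
ee_pos: [518.1, -179.4, 80.7]
ee_rot: [180.0, -0.2, 13.3]
force: [-1.0, -0.6, 8.4]
gripper_width: 23.8
gripper_force: 56.4
```

Strip 1 is home: the contact force is 12 N at TCP z 80.7, and the give is about 5 N/mm. Now I'll roll slowly and correct the load as I go.

Request:
{"name": "send_rows", "arguments": {
  "motion": [
    {"tx": 0, "ty": 0.002, "tz": 0.001, "rx": 0, "ry": 0, "rz": 0, "gripper": 1},
    {"tx": 0, "ty": 0.003, "tz": 0, "rx": 0, "ry": 0, "rz": 0, "gripper": 1},
    {"tx": 0, "ty": 0.003, "tz": 0, "rx": 0, "ry": 0, "rz": 0, "gripper": 1},
    {"tx": 0, "ty": 0.003, "tz": 0, "rx": 0, "ry": 0, "rz": 0, "gripper": 1},
    {"tx": 0, "ty": 0.003, "tz": 0, "rx": 0, "ry": 0, "rz": 0, "gripper": 1}
  ]
}}

```text
time_s: 14.78
ee_pos: [519.5, -185.0, 80.6]
ee_rot: [-179.9, -0.2, 13.2]
force: [-2.9, 3.2, 13.0]
gripper_width: 23.7
gripper_force: 56.5
```

Request:
{"name": "send_rows", "arguments": {
  "motion": [
    {"tx": 0, "ty": 0.003, "tz": 0, "rx": 0, "ry": 0, "rz": 0, "gripper": 1},
    {"tx": 0, "ty": 0.003, "tz": 0, "rx": 0, "ry": 0, "rz": 0, "gripper": 1},
    {"tx": 0, "ty": 0.003, "tz": 0, "rx": 0, "ry": 0, "rz": 0, "gripper": 1},
    {"tx": 0, "ty": 0.003, "tz": 0, "rx": 0, "ry": 0, "rz": 0, "gripper": 1},
    {"tx": 0, "ty": 0.003, "tz": 0, "rx": 0, "ry": 0, "rz": 0, "gripper": 1},
    {"tx": 0, "ty": 0.003, "tz": 0, "rx": 0, "ry": 0, "rz": 0, "gripper": 1}
  ]
}}

```text
time_s: 15.52
ee_pos: [521.8, -195.0, 80.6]
ee_rot: [180.0, -0.2, 13.3]
force: [-2.5, -0.6, 10.3]
gripper_width: 23.9
gripper_force: 56.5
```

Request:
{"name": "send_rows", "arguments": {
  "motion": [
    {"tx": 0, "ty": 0.003, "tz": 0, "rx": 0, "ry": 0, "rz": 0, "gripper": 1},
    {"tx": 0, "ty": 0.003, "tz": 0, "rx": 0, "ry": 0, "rz": 0, "gripper": 1},
    {"tx": 0, "ty": 0.003, "tz": 0, "rx": 0, "ry": 0, "rz": 0, "gripper": 1},
    {"tx": 0, "ty": 0.003, "tz": 0, "rx": 0, "ry": 0, "rz": 0, "gripper": 1},
    {"tx": 0, "ty": 0.003, "tz": 0, "rx": 0, "ry": 0, "rz": 0, "gripper": 1},
    {"tx": 0, "ty": 0.003, "tz": 0, "rx": 0, "ry": 0, "rz": 0, "gripper": 1},
    {"tx": 0, "ty": 0.003, "tz": 0, "rx": 0, "ry": 0, "rz": 0, "gripper": 1},
    {"tx": 0, "ty": 0.003, "tz": 0, "rx": 0, "ry": 0, "rz": 0, "gripper": 1}
  ]
}}

```text
time_s: 16.52
ee_pos: [524.5, -206.3, 80.6]
ee_rot: [-180.0, -0.2, 13.2]
force: [-2.2, 2.0, 11.4]
gripper_width: 24.0
gripper_force: 56.5
```

Request:
{"name": "send_rows", "arguments": {
  "motion": [
    {"tx": 0, "ty": 0.003, "tz": 0, "rx": 0, "ry": 0, "rz": 0, "gripper": 1},
    {"tx": 0, "ty": 0.003, "tz": 0, "rx": 0, "ry": 0, "rz": 0, "gripper": 1},
    {"tx": 0, "ty": 0.003, "tz": 0, "rx": 0, "ry": 0, "rz": 0, "gripper": 1},
    {"tx": 0, "ty": 0.003, "tz": 0, "rx": 0, "ry": 0, "rz": 0, "gripper": 1},
    {"tx": 0, "ty": 0.003, "tz": 0, "rx": 0, "ry": 0, "rz": 0, "gripper": 1},
    {"tx": 0, "ty": 0.003, "tz": 0, "rx": 0, "ry": 0, "rz": 0, "gripper": 1},
    {"tx": 0, "ty": 0.003, "tz": 0, "rx": 0, "ry": 0, "rz": 0, "gripper": 1},
    {"tx": 0, "ty": 0.003, "tz": 0, "rx": 0, "ry": 0, "rz": 0, "gripper": 1}
  ]
}}

```text
time_s: 17.52
ee_pos: [527.4, -218.4, 80.5]
ee_rot: [180.0, -0.2, 13.3]
force: [-2.1, 0.1, 10.4]
gripper_width: 23.7
gripper_force: 56.4
```

Request:
{"name": "send_rows", "arguments": {
  "motion": [
    {"tx": 0, "ty": 0.003, "tz": 0.0005, "rx": 0, "ry": 0, "rz": 0, "gripper": 1},
    {"tx": 0, "ty": 0.003, "tz": 0, "rx": 0, "ry": 0, "rz": 0, "gripper": 1},
    {"tx": 0, "ty": 0.003, "tz": 0, "rx": 0, "ry": 0, "rz": 0, "gripper": 1},
    {"tx": 0, "ty": 0.003, "tz": 0, "rx": 0, "ry": 0, "rz": 0, "gripper": 1},
    {"tx": 0, "ty": 0.003, "tz": 0, "rx": 0, "ry": 0, "rz": 0, "gripper": 1},
    {"tx": 0, "ty": 0.003, "tz": 0, "rx": 0, "ry": 0, "rz": 0, "gripper": 1},
    {"tx": 0, "ty": 0.003, "tz": 0, "rx": 0, "ry": 0, "rz": 0, "gripper": 1},
    {"tx": 0, "ty": 0.003, "tz": 0, "rx": 0, "ry": 0, "rz": 0, "gripper": 1},
    {"tx": 0, "ty": 0.003, "tz": 0, "rx": 0, "ry": 0, "rz": 0, "gripper": 1},
    {"tx": 0, "ty": 0.003, "tz": 0, "rx": 0, "ry": 0, "rz": 0, "gripper": 1}
  ]
}}

```text
time_s: 18.77
ee_pos: [530.4, -231.7, 80.4]
ee_rot: [-179.9, -0.2, 13.2]
force: [-2.5, 3.1, 12.4]
gripper_width: 24.0
gripper_force: 56.5
```

Request:
{"name": "send_rows", "arguments": {
  "motion": [
    {"tx": 0, "ty": 0.003, "tz": 0, "rx": 0, "ry": 0, "rz": 0, "gripper": 1},
    {"tx": 0, "ty": 0.003, "tz": 0, "rx": 0, "ry": 0, "rz": 0, "gripper": 1},
    {"tx": 0, "ty": 0.003, "tz": 0, "rx": 0, "ry": 0, "rz": 0, "gripper": 1},
    {"tx": 0, "ty": 0.003, "tz": 0, "rx": 0, "ry": 0, "rz": 0, "gripper": 1},
    {"tx": 0, "ty": 0.003, "tz": 0, "rx": 0, "ry": 0, "rz": 0, "gripper": 1},
    {"tx": 0, "ty": 0.003, "tz": 0, "rx": 0, "ry": 0, "rz": 0, "gripper": 1},
    {"tx": 0, "ty": 0.003, "tz": 0, "rx": 0, "ry": 0, "rz": 0, "gripper": 1},
    {"tx": 0, "ty": 0.003, "tz": 0, "rx": 0, "ry": 0, "rz": 0, "gripper": 1},
    {"tx": 0, "ty": 0.003, "tz": 0, "rx": 0, "ry": 0, "rz": 0, "gripper": 1},
    {"tx": 0, "ty": 0.003, "tz": 0, "rx": 0, "ry": 0, "rz": 0, "gripper": 1}
  ]
}}

```text
time_s: 20.02
ee_pos: [534.3, -247.8, 80.3]
ee_rot: [179.9, -0.2, 13.3]
force: [-1.4, 0.3, 9.2]
gripper_width: 23.5
gripper_force: 56.4
```

Contact is about 13 N here, so I'll add 0.5 mm and roll on.

Request:
{"name": "send_rows", "arguments": {
  "motion": [
    {"tx": 0, "ty": 0.003, "tz": 0.001, "rx": 0, "ry": 0, "rz": 0, "gripper": 1},
    {"tx": 0, "ty": 0.003, "tz": 0, "rx": 0, "ry": 0, "rz": 0, "gripper": 1},
    {"tx": 0, "ty": 0.003, "tz": 0, "rx": 0, "ry": 0, "rz": 0, "gripper": 1},
    {"tx": 0, "ty": 0.003, "tz": 0, "rx": 0, "ry": 0, "rz": 0, "gripper": 1},
    {"tx": 0, "ty": 0.003, "tz": 0, "rx": 0, "ry": 0, "rz": 0, "gripper": 1},
    {"tx": 0, "ty": 0.003, "tz": 0, "rx": 0, "ry": 0, "rz": 0, "gripper": 1},
    {"tx": 0, "ty": 0.003, "tz": 0, "rx": 0, "ry": 0, "rz": 0, "gripper": 1},
    {"tx": 0, "ty": 0.003, "tz": 0, "rx": 0, "ry": 0, "rz": 0, "gripper": 1},
    {"tx": 0, "ty": 0.003, "tz": 0, "rx": 0, "ry": 0, "rz": 0, "gripper": 1},
    {"tx": 0, "ty": 0.003, "tz": 0, "rx": 0, "ry": 0, "rz": 0, "gripper": 1}
  ]
}}

```text
time_s: 21.28
ee_pos: [537.6, -262.1, 80.0]
ee_rot: [180.0, -0.2, 13.3]
force: [-2.4, -0.1, 10.4]
gripper_width: 24.0
gripper_force: 56.4
```

Request:
{"name": "send_rows", "arguments": {
  "motion": [
    {"tx": 0, "ty": 0.003, "tz": 0.0005, "rx": 0, "ry": 0, "rz": 0, "gripper": 1},
    {"tx": 0, "ty": 0.003, "tz": 0, "rx": 0, "ry": 0, "rz": 0, "gripper": 1},
    {"tx": 0, "ty": 0.003, "tz": 0, "rx": 0, "ry": 0, "rz": 0, "gripper": 1},
    {"tx": 0, "ty": 0.003, "tz": 0, "rx": 0, "ry": 0, "rz": 0, "gripper": 1},
    {"tx": 0, "ty": 0.003, "tz": 0, "rx": 0, "ry": 0, "rz": 0, "gripper": 1},
    {"tx": 0, "ty": 0.003, "tz": 0, "rx": 0, "ry": 0, "rz": 0, "gripper": 1},
    {"tx": 0, "ty": 0.003, "tz": 0, "rx": 0, "ry": 0, "rz": 0, "gripper": 1},
    {"tx": 0, "ty": 0.003, "tz": 0, "rx": 0, "ry": 0, "rz": 0, "gripper": 1},
    {"tx": 0, "ty": 0.003, "tz": 0, "rx": 0, "ry": 0, "rz": 0, "gripper": 1},
    {"tx": 0, "ty": 0.003, "tz": 0, "rx": 0, "ry": 0, "rz": 0, "gripper": 1}
  ]
}}

```text
time_s: 22.52
ee_pos: [541.0, -276.5, 79.7]
ee_rot: [180.0, -0.2, 13.3]
force: [-1.8, 2.7, 11.6]
gripper_width: 24.0
gripper_force: 56.4
```

Request:
{"name": "send_rows", "arguments": {
  "motion": [
    {"tx": 0, "ty": 0.003, "tz": 0.0005, "rx": 0, "ry": 0, "rz": 0, "gripper": 1},
    {"tx": 0, "ty": 0.003, "tz": 0, "rx": 0, "ry": 0, "rz": 0, "gripper": 1},
    {"tx": 0, "ty": 0.003, "tz": 0, "rx": 0, "ry": 0, "rz": 0, "gripper": 1},
    {"tx": 0, "ty": 0.003, "tz": 0, "rx": 0, "ry": 0, "rz": 0, "gripper": 1},
    {"tx": 0, "ty": 0.003, "tz": 0, "rx": 0, "ry": 0, "rz": 0, "gripper": 1},
    {"tx": 0, "ty": 0.003, "tz": 0, "rx": 0, "ry": 0, "rz": 0, "gripper": 1},
    {"tx": 0, "ty": 0.003, "tz": 0, "rx": 0, "ry": 0, "rz": 0, "gripper": 1},
    {"tx": 0, "ty": 0.003, "tz": 0, "rx": 0, "ry": 0, "rz": 0, "gripper": 1},
    {"tx": 0, "ty": 0.003, "tz": 0, "rx": 0, "ry": 0, "rz": 0, "gripper": 1},
    {"tx": 0, "ty": 0.003, "tz": 0, "rx": 0, "ry": 0, "rz": 0, "gripper": 1},
    {"tx": 0, "ty": 0.003, "tz": 0, "rx": 0, "ry": 0, "rz": 0, "gripper": 1},
    {"tx": 0, "ty": 0.003, "tz": 0, "rx": 0, "ry": 0, "rz": 0, "gripper": 1}
  ]
}}

```text
time_s: 24.02
ee_pos: [545.4, -294.6, 79.4]
ee_rot: [179.9, -0.2, 13.3]
force: [-0.9, 0.3, 9.1]
gripper_width: 23.6
gripper_force: 56.4
```

Request:
{"name": "send_rows", "arguments": {
  "motion": [
    {"tx": 0, "ty": 0.003, "tz": 0.001, "rx": 0, "ry": 0, "rz": 0, "gripper": 1},
    {"tx": 0, "ty": 0.003, "tz": 0, "rx": 0, "ry": 0, "rz": 0, "gripper": 1},
    {"tx": 0, "ty": 0.003, "tz": 0, "rx": 0, "ry": 0, "rz": 0, "gripper": 1},
    {"tx": 0, "ty": 0.003, "tz": 0, "rx": 0, "ry": 0, "rz": 0, "gripper": 1},
    {"tx": 0, "ty": 0.003, "tz": 0, "rx": 0, "ry": 0, "rz": 0, "gripper": 1},
    {"tx": 0, "ty": 0.003, "tz": 0, "rx": 0, "ry": 0, "rz": 0, "gripper": 1},
    {"tx": 0, "ty": 0.003, "tz": 0, "rx": 0, "ry": 0, "rz": 0, "gripper": 1},
    {"tx": 0, "ty": 0.003, "tz": 0, "rx": 0, "ry": 0, "rz": 0, "gripper": 1},
    {"tx": 0, "ty": 0.003, "tz": 0, "rx": 0, "ry": 0, "rz": 0, "gripper": 1},
    {"tx": 0, "ty": 0, "tz": 0, "rx": 0, "ry": 0, "rz": 0, "gripper": 1}
  ]
}}

```text
time_s: 25.28
ee_pos: [548.5, -308.0, 79.0]
ee_rot: [179.9, -0.3, 13.3]
force: [-1.6, -0.2, 8.5]
gripper_width: 23.8
gripper_force: 56.4
```

The whole panel is rolled (now at x=+72) and contact stayed at 12–17 N. I'll lift and carry the roller back over the rest.

Request:
{"name": "send_rows", "arguments": {
  "motion": [
    {"tx": 0, "ty": 0, "tz": -0.01, "rx": 0, "ry": 0, "rz": 0, "gripper": 1},
    {"tx": 0, "ty": 0, "tz": -0.04, "rx": 0, "ry": 0, "rz": 0, "gripper": 1},
    {"tx": 0, "ty": 0, "tz": -0.06, "rx": 0, "ry": 0, "rz": 0, "gripper": 1},
    {"tx": 0, "ty": 0, "tz": -0.03, "rx": 0, "ry": 0, "rz": 0, "gripper": 1},
    {"tx": 0, "ty": 0, "tz": 0, "rx": 0, "ry": 0, "rz": 0, "gripper": 1}
  ]
}}

```text
time_s: 25.9
ee_pos: [548.1, -307.2, 147.6]
ee_rot: [180.0, -0.2, 13.3]
force: [-0.3, 0.2, -3.7]
gripper_width: 23.8
gripper_force: 56.1
```

Request:
{"name": "send_rows", "arguments": {
  "motion": [
    {"tx": 0.011, "ty": -0.048, "tz": 0, "rx": 0, "ry": 0, "rz": 0, "gripper": 1},
    {"tx": 0.021, "ty": -0.09, "tz": 0, "rx": 0, "ry": 0, "rz": 0, "gripper": 1},
    {"tx": 0.021, "ty": -0.09, "tz": 0, "rx": 0, "ry": 0, "rz": 0, "gripper": 1},
    {"tx": 0.021, "ty": -0.09, "tz": 0, "rx": 0, "ry": 0, "rz": 0, "gripper": 1},
    {"tx": 0.021, "ty": -0.09, "tz": 0, "rx": 0, "ry": 0, "rz": 0, "gripper": 1},
    {"tx": 0.021, "ty": -0.09, "tz": 0, "rx": 0, "ry": 0, "rz": 0, "gripper": 1},
    {"tx": 0.021, "ty": -0.09, "tz": 0, "rx": 0, "ry": 0, "rz": 0, "gripper": 1},
    {"tx": 0.021, "ty": -0.09, "tz": 0, "rx": 0, "ry": 0, "rz": 0, "gripper": 1},
    {"tx": 0.021, "ty": -0.09, "tz": 0, "rx": 0, "ry": 0, "rz": 0, "gripper": 1},
    {"tx": 0.021, "ty": -0.09, "tz": 0, "rx": 0, "ry": 0, "rz": 0, "gripper": 1},
    {"tx": 0.021, "ty": -0.09, "tz": 0, "rx": 0, "ry": 0, "rz": 0, "gripper": 1},
    {"tx": 0.011, "ty": -0.048, "tz": 0, "rx": 0, "ry": 0, "rz": 0, "gripper": 1}
  ]
}}

```text
time_s: 27.4
ee_pos: [544.4, 207.0, 146.3]
ee_rot: [-179.9, 0.0, 13.4]
force: [0.0, -0.2, -4.4]
gripper_width: 23.7
gripper_force: 56.1
```

Request:
{"name": "send_rows", "arguments": {
  "motion": [
    {"tx": 0, "ty": 0, "tz": 0, "rx": 0, "ry": 0, "rz": 0, "gripper": 1},
    {"tx": 0, "ty": 0, "tz": 0, "rx": 0, "ry": 0, "rz": 0.175, "gripper": 1},
    {"tx": 0, "ty": 0, "tz": 0, "rx": 0, "ry": 0, "rz": 0.172, "gripper": 1},
    {"tx": 0, "ty": 0, "tz": 0, "rx": 0, "ry": 0, "rz": 0, "gripper": 1},
    {"tx": 0, "ty": 0, "tz": 0, "rx": 0, "ry": 0, "rz": 0, "gripper": 1}
  ]
}}

```text
time_s: 28.02
ee_pos: [546.0, 203.6, 147.4]
ee_rot: [-180.0, -0.1, 2.9]
force: [0.2, -0.0, -3.4]
gripper_width: 24.0
gripper_force: 56.1
```

```bash
python3 - <<'E'
from h import *
f=grab("wrist"); cv2.imwrite("pics/w5.png",f["frame"][:,:,::-1])
s=env.state(); print(s["time_s"],s["ee_pos"],s["ee_rot"],s["force"])
E
```

```text
28.075 [546.13372632 203.72155962 147.56883928] [-1.79958873e+02 -1.22337854e-01  2.88479749e+00] [ 0.37001748 -0.01270314 -3.44404264]
```

View pics/w5.png

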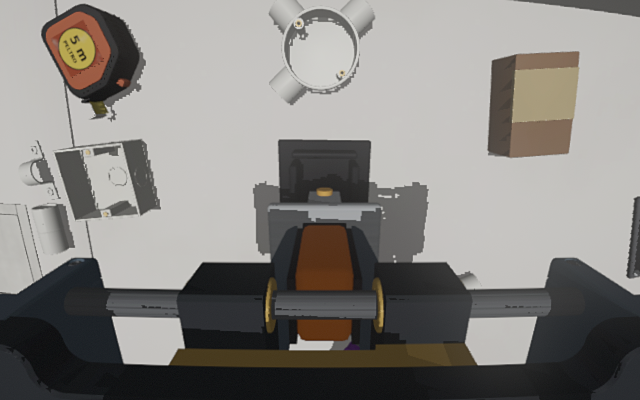

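The roller (324,200) sits centred over the rest (278-371, 140) and is held upright. I'll lower it.

Request:
{"name": "send_rows", "arguments": {
  "motion": [
    {"tx": 0, "ty": 0, "tz": 0.03, "rx": 0, "ry": 0, "rz": 0, "gripper": 1},
    {"tx": 0, "ty": 0, "tz": 0.04, "rx": 0, "ry": 0, "rz": 0, "gripper": 1},
    {"tx": 0, "ty": 0, "tz": 0.04, "rx": 0, "ry": 0, "rz": 0, "gripper": 1},
    {"tx": 0, "ty": 0, "tz": 0.04, "rx": 0, "ry": 0, "rz": 0, "gripper": 1},
    {"tx": 0, "ty": 0, "tz": 0.02, "rx": 0, "ry": 0, "rz": 0, "gripper": 1},
    {"tx": 0, "ty": 0, "tz": 0.01, "rx": 0, "ry": 0, "rz": 0, "gripper": 1},
    {"tx": 0, "ty": 0, "tz": 0.004, "rx": 0, "ry": 0, "rz": 0, "gripper": 1},
    {"tx": 0, "ty": 0, "tz": 0, "rx": 0, "ry": 0, "rz": 0, "gripper": 1}
  ]
}}

```text
time_s: 29.08
ee_pos: [547.1, 204.4, 56.3]
ee_rot: [-179.9, -0.2, 2.9]
force: [0.3, -0.8, -4.0]
gripper_width: 23.7
gripper_force: 56.1
```

Request:
{"name": "send_rows", "arguments": {
  "motion": [
    {"tx": -0.001, "ty": 0.002, "tz": 0.002, "rx": 0, "ry": 0, "rz": 0, "gripper": 1},
    {"tx": 0, "ty": 0, "tz": 0.003, "rx": 0, "ry": 0, "rz": 0, "gripper": 1},
    {"tx": 0, "ty": 0, "tz": 0.002, "rx": 0, "ry": 0, "rz": 0, "gripper": 1},
    {"tx": 0, "ty": 0, "tz": 0.001, "rx": 0, "ry": 0, "rz": 0, "gripper": 1},
    {"tx": 0, "ty": 0, "tz": 0, "rx": 0, "ry": 0, "rz": 0, "gripper": 1},
    {"tx": 0, "ty": 0, "tz": 0, "rx": 0, "ry": 0, "rz": 0, "gripper": 1}
  ]
}}

```text
time_s: 29.82
ee_pos: [546.4, 203.2, 52.3]
ee_rot: [-179.9, -0.2, 2.9]
force: [-1.6, -0.1, 4.0]
gripper_width: 23.4
gripper_force: 56.2
```

It's seated at 52.3 mm, the same height as at the start. I'll open and rise.

Request:
{"name": "send_rows", "arguments": {
  "motion": [
    {"tx": 0, "ty": 0, "tz": 0, "rx": 0, "ry": 0, "rz": 0, "gripper": -1},
    {"tx": 0, "ty": 0, "tz": 0, "rx": 0, "ry": 0, "rz": 0, "gripper": -1},
    {"tx": 0, "ty": 0, "tz": 0, "rx": 0, "ry": 0, "rz": 0, "gripper": -1},
    {"tx": 0, "ty": 0, "tz": 0, "rx": 0, "ry": 0, "rz": 0, "gripper": -1},
    {"tx": 0, "ty": 0, "tz": 0, "rx": 0, "ry": 0, "rz": 0, "gripper": -1},
    {"tx": 0, "ty": 0, "tz": 0, "rx": 0, "ry": 0, "rz": 0, "gripper": -1},
    {"tx": 0, "ty": 0, "tz": -0.01, "rx": 0, "ry": 0, "rz": 0, "gripper": -1},
    {"tx": 0, "ty": 0, "tz": -0.06, "rx": 0, "ry": 0, "rz": 0, "gripper": -1},
    {"tx": 0, "ty": 0, "tz": -0.1, "rx": 0, "ry": 0, "rz": 0, "gripper": -1},
    {"tx": 0, "ty": 0, "tz": -0.1, "rx": 0, "ry": 0, "rz": 0, "gripper": -1},
    {"tx": 0, "ty": 0, "tz": 0, "rx": 0, "ry": 0, "rz": 0, "gripper": -1},
    {"tx": 0, "ty": 0, "tz": 0, "rx": 0, "ry": 0, "rz": 0, "gripper": -1}
  ]
}}

```text
time_s: 31.32
ee_pos: [545.3, 202.7, 186.3]
ee_rot: [-180.0, -0.1, 2.8]
force: [0.5, 0.1, -1.2]
gripper_width: 91.2
gripper_force: 0.0
```

```bash
python3 - <<'E'
from h import *
f=grab("wrist"); g=grab("top")
a=cv2.resize(f["frame"][100:300,220:430,::-1],(420,400)); 
b=cv2.resize(g["frame"][170:225,285:355,::-1],(380,299)); b=cv2.copyMakeBorder(b,0,101,0,0,cv2.BORDER_CONSTANT)
cv2.imwrite("pics/w6.png",np.hstack([a,b]))
s=env.state(); print(s["time_s"],s["ee_pos"],s["force"],proj(f,[[564,203.5,52],[547,203.5,108]]))
E
```

```text
31.425 [544.89926642 202.6385866  185.1442976 ] [ 0.62126006 -0.04212782 -0.02908497] [[324.82525363 173.39588086]
 [323.83598142 208.45098166]]
```

View pics/w6.png

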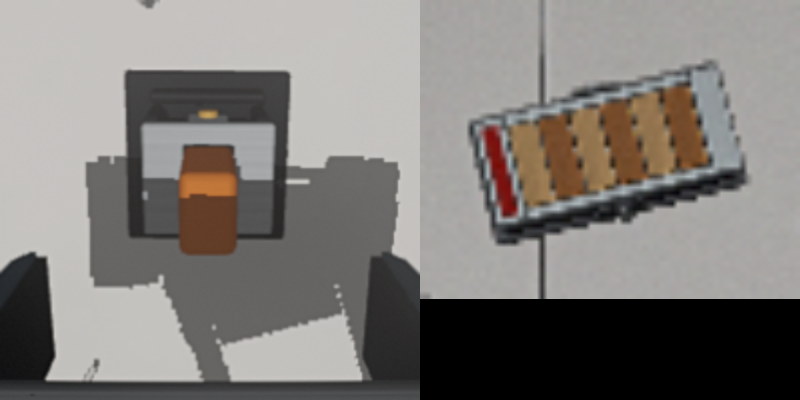

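The roller is upright in its rest: the handle base front is at (324,173), as predicted. The panel looks flush and the fingers are clear, so I'll hand in.

```bash
python3 -c "
from workcell import env
print(env.job_done())"
```

```text
the job is handed in; nothing more can be done
None
```

I rolled the panel from the red end to the far end at a measured 12–17 N, put the roller back upright in its rest and let go, then handed the job in at about 31 s; no verdict came back, and that all six strips are home rests on the wheel's force and height readings.

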